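# Hook a dropped lens ring out from under the stage guard

### The job

A steel lens ring has rolled under the barred guard of the alignment stage, next to a solid steel disc. Take the hooked rod by its upright grip, reach in through the guard's open mouth, set the hook behind the ring and draw the ring straight out until its centre lies about 80 mm in front of the mouth; do not touch the ring with the fingers and leave the solid disc where it is. Leave the ring lying flat and the rod standing on its foot in front of the guard, its hook clear of the mouth.

Things in the scene. Friction and masses are not known exactly. Their poses are not given: they have to be found in the camera images.
- ring_center (a point): Centre (half-way up) of the loose steel lens ring, an open ring lying flat on the bench under the guard: outside diameter 40 mm, hole 24 mm, height 14 mm, about 85 g. Its centre starts 40 to 95 mm inside the mouth, in the left or right half. Its z axis is the ring's axis.
- disc: Solid steel disc without a hole, lying flat on the bench in the other half under the guard, about 90 mm to the side of the ring: diameter 40 mm, height 14 mm. Origin at the centre of its underside. It must stay where it is (moving it more than 20 mm fails).
- rod_grip (a point): Centre of the hooked rod's upright grip (16 thick in x, 36 in y, top 24 above), z up, 46 mm above the bench when its foot (50 x 50, 6 thick) stands on it. From the foot an 8 mm round steel shank runs along +y at x = 0, its axis 41 mm below this point; at y = 220 it turns to +x: hook straight from x = 0 to 55, then a short end bent back to x = 66, y = 209, same height. Loose, 0.2 kg. Lengths in mm.
- guard: Fixed guard. Origin on the bench, mid-mouth; +y points in, -y out to the open bench, x across. 220 mm wide (x -110 to 110), 170 deep; black 6 mm walls at the -x side and the back, 12 mm square posts at the +x corners. Roof of 4 mm bars 30 mm apart along y in a frame: underside 78, top 86 mm above the bench. The black stage behind it (y 185 to 295) is 170 mm tall.
Not all that is in view belongs to the job. Leave any green or orange look-alike of the part that bears ring_center alone.

How it is judged (in metres and radians):
On the way:
1. with the ring still under the guard, the hook is lowered behind it: the ring lies between hook, shank and mouth (y of ring_center in the frame of guard above 0.02 m and x of ring_center in the frame of rod_grip between 0 and 0.066 m and y of ring_center in the frame of rod_grip between 0.12 and 0.205 m and z of ring_center in the frame of rod_grip between -0.052 and -0.026 m), for 0.1 s.
At the end, for the whole second after the job is handed in: The ring lies flat (within 10 degrees), its centre 50 to 110 mm out from the guard's mouth and within the guard's width; the rod stands on its foot on the bench (within 10 degrees), clear of the guard (grip over 225 mm out from the mouth or 350 mm aside); the disc is within 20 mm of its start (y of ring_center in the frame of guard between -0.11 and -0.05 m and x of ring_center in the frame of guard between -0.11 and 0.11 m and height (world z) of ring_center below 0.012 m and angle between each of ring_center, rod_grip's own z axis and vertical below 0.17 rad and height (world z) of rod_grip between 0.04 and 0.052 m and (y of rod_grip in the frame of guard below -0.225 m or x of rod_grip in the frame of guard above 0.35 m or x of rod_grip in the frame of guard below -0.35 m)); the robot touches nothing.
It fails at once if the fingers touch the ring (contact force between the fingers and ring above 0.5 N).
It fails at once if the solid disc is moved more than 20 mm (distance of disc from where it was at the start of the episode above 0.02 m).
It also fails if it takes over 42 s, if anything falls off the work surface, if the arm or the gripper's body presses on something with over 40 N, if the wrist force passes 120 N, or if a joint passes its speed limit or range.

### The arm

A 6-joint arm with a two-finger parallel gripper is mounted at the origin on the work surface. World frame = base frame: x ahead of the robot, y to its left, z up, the work surface at z = 0. Lengths are in m, angles in degrees, forces in N, time in s.
With the tool pointing down it reaches from about 0.15 to 0.775 m from the base axis. Payload 6.1 kg.
Tool frame: the origin (TCP) lies at the very end of the fingers, on their centre line; the grasp point (between the pads) lies 19 mm behind it; x points along the fingers, z is the direction in which the jaws open and shut, and the axes are right-handed (so a half turn about x gives the same grasp; the last joint's range is limited). The gripper opens to 85 mm and grips with 20 to 120 N. Pads are 22 mm wide; open, the fingers measure 114 mm over their backs; the gripper's body (76 mm by 85 mm) begins 54 mm behind the grasp point. The pads swing forward as they close: fully open they stand 13 mm farther back than shut.
Start: joints at [70.875, 7.208, -2.269, 80.523, 0, 90], TCP at [0.172, 0.496, 0.231] pointing down, gripper open.
Joint ranges: [-155.77, 155.77], [-54.66, 111.73], [-72.52, 77.12], [-102.08, 115.82], [-83.92, 84.16], [-180, 180]. Speed limits (degrees/s): [136.94, 136.94, 172.46, 180, 180, 180].

### API

Orientations are given as [roll, pitch, yaw] about the fixed x, y, z axes, in that order (R = Rz(yaw) Ry(pitch) Rx(roll)).
In Python, from cell import telemetry, grab_frame, job, nets gives the robot as it stands.
- The arm moves only by the shell command python3 -m inch 'ROWS'. ROWS is JSON, a list of rows, each a list of 7 numbers: the shift along the world's x, y, z in cm, then the turn, a rotation vector about the world's x, y, z in degrees, then the opening, from 0 (shut) to 1 (fully open). In form: [[dx, dy, dz, rx, ry, rz, gripper], ...]. A call has 1 to 20 rows; each row shifts and turns the commanded pose from where the row before left it; what a row does not reach is not made up. A row lasts 1/10 s, in which the tool goes at most 50 mm and 8.59 degrees, less where a joint would pass 70% of its speed; a pose out of reach is approached as far as the arm can. A call is refused whole if a number of a shift passes 5 or a number of a turn 8.59, either way. A call with a gripper value outside its range is refused whole. The fingers move at their own pace and stop on an object; the grip force is fixed at half the most. Time passes only in rows, so rows that do not move let the fingers close. It gives the time, the measured TCP pose, the force and the opening at its end, in the units of the state.
- telemetry.state(): the state, without advancing time (a new reading comes with each control period).
- grab_frame(name): name is "scene" or "top" or "wrist"; returns a dict with "img" (384x512x3 uint8, blue, green, red), "depth" (384x512 float32, m along the optical axis (not along the pixel's ray), 0 where there is no reading), "vertical_fov" (degrees; the focal length in pixels is half the picture's height over the tangent of half this angle, whatever the lens; pixels are square), "cx", "cy" (the principal point, pixels), "R" (3x3) and "t" (3): a world point X has camera coordinates R X + t. Camera axes: x right, y down, z forward; pixel columns grow to the right and rows downward; lengths in m; the calibration is good to about 2 mm. A picture is of the moment at which its call begins.
- job.finish_job(): hands the job in, once; it reports no verdict.
Trained networks look in the newest picture that a camera, given by its name, has taken for a name from the list of things; names that differ only in an ending like _2 or _b are one class to them, and where a whole thing is asked for, a point or a joint stands for the part that bears it (a point fixed in the world has none). Each returns a list of dicts, best first, with "score" (0 to 1); they miss things now and then, are a little off and sometimes report something else, mostly with a low value. They report only what shows in the picture. A call takes as long as a camera call. They do not tell look-alikes from the thing itself.
- nets.silhouettes(camera, target): "mask" (384x512 bool, what is visible of it) and "rect" ([left, top, width, height] in pixels, round what is visible of it).
The state is a dict: "time_s": time; "joint_pos": joint angles; "qd": joint speeds; "tau": joint torques, N m; "tool_pos": TCP position; "orientation": TCP orientation; "wrist_force": force on the tool from outside, world axes, zero at the start; "ft_torque": the same for the moment, N m; "gripper_width": finger opening in m.
Only numpy, scipy, OpenCV 4.12 (cv2) and the standard library are available. Lean on these libraries where they do the work, as an engineer would, in place of code of your own. Each camera call takes 0.05 s, during which the arm holds its last target.

## Working session

There is one attempt and no reset: what is moved stays moved. The work goes in short steps, Python scripts to look and compute and a shell command to move; the robot and the scene stay as the last step left them, time stands still between calls to the robot, and variables do not carry over. Pictures are saved under pics/ and viewed, and the job is handed in when it is done.

```bash
ls; mkdir -p pics; cat > h.py <<'E'
import numpy as np, cv2
from cell import telemetry, grab_frame, job, nets
def f_of(F): return F["img"].shape[0]/2/np.tan(np.radians(F["vertical_fov"])/2)
def world(F,u,v,d):
    f=f_of(F); c=np.stack([(u-F["cx"])/f*d,(v-F["cy"])/f*d,d],-1)
    return (c-F["t"])@F["R"]
def onplane(F,u,v,z):
    f=f_of(F); r=np.array([(u-F["cx"])/f,(v-F["cy"])/f,1.])@F["R"]; o=-F["R"].T@F["t"]
    return o+r*(z-o[2])/r[2]
def proj(F,X):
    c=F["R"]@np.array(X)+F["t"]; f=f_of(F); return c[0]/c[2]*f+F["cx"],c[1]/c[2]*f+F["cy"]
E
python3 - <<'E'
from h import *
print(telemetry.state())
for n in ["scene","top"]:
    F=grab_frame(n); cv2.imwrite(f"pics/{n}0.png",F["img"]); np.savez(f"{n}0.npz",**F)
    print(n,F["vertical_fov"],F["cx"],F["cy"],-F["R"].T@F["t"])
    for t in ["ring_center","disc","rod_grip","guard"]:
        for r in nets.silhouettes(n,t):
            m=r["mask"]; v,u=np.nonzero(m); d=F["depth"][v,u]; ok=d>0
            print(t,round(r["score"],2),r["rect"],np.median(world(F,u[ok],v[ok],d[ok]),0).round(3))
E
```

```text
pics
{'time_s': 0.0, 'joint_pos': array([ 7.08737358e+01,  7.24191920e+00, -2.32583109e+00,  8.05235381e+01,
       -1.13825458e-03,  8.99997398e+01]), 'qd': array([ 0.04760823, -0.06369154, -0.03801205, -0.01550955, -0.03446299,
        0.02036121]), 'tau': array([-1.30447996e-03, -4.35918188e+01,  3.52921343e+01,  1.74254493e-02,
       -1.72722512e-04, -5.64117713e-06]), 'tool_pos': array([0.17189101, 0.49563879, 0.23052711]), 'orientation': array([-179.28588966,   89.9087045 , -108.41189273]), 'wrist_force': array([-0.24295682, -0.74396278,  0.30273867]), 'ft_torque': array([0.00193615, 0.01184694, 0.02951321]), 'gripper_width': 0.0850638886484979}
scene 46.2224258478058 263.75743748124887 189.66387176261733 [1.41633404 0.25529277 0.65813714]
ring_center 0.76 [343.0, 250.8, 16.0, 13.5] [0.671 0.207 0.012]
ring_center 0.7 [347.8, 223.4, 13.9, 17.4] [0.579 0.199 0.011]
ring_center 0.51 [375.5, 260.9, 20.4, 20.4] [0.692 0.275 0.011]
disc 0.65 [346.2, 204.5, 18.2, 11.8] [0.5   0.184 0.013]
rod_grip 0.59 [148.1, 152.6, 84.6, 53.2] [ 0.509 -0.343  0.013]
guard 0.96 [317.6, 164.6, 138.3, 95.6] [0.554 0.309 0.072]
top 50.132283745825426 252.6440676433722 191.16252918139793 [ 0.42817486 -0.03280273  0.97040603]
ring_center 0.67 [119.2, 134.5, 16.9, 18.7] [0.692 0.273 0.012]
ring_center 0.66 [150.5, 149.6, 13.7, 15.3] [0.664 0.205 0.012]
ring_center 0.44 [145.4, 181.4, 19.2, 17.2] [0.581 0.195 0.013]
ring_center 0.31 [154.3, 219.7, 14.5, 18.0] [0.489 0.177 0.013]
disc 0.74 [153.3, 217.8, 16.3, 17.8] [0.489 0.177 0.013]
rod_grip 0.8 [294.0, 195.4, 111.4, 44.4] [ 0.506 -0.337  0.007]
guard 0.55 [48.0, 153.4, 152.3, 111.1] [0.504 0.301 0.084]
```

```bash
python3 - <<'E'
import cv2
a=cv2.imread("pics/scene0.png");cv2.imwrite("pics/s1.png",cv2.resize(a[110:330,110:500],None,fx=2,fy=2,interpolation=2))
a=cv2.imread("pics/top0.png");cv2.imwrite("pics/t1.png",cv2.resize(a[100:300,30:420],None,fx=2,fy=2,interpolation=2))
cv2.imwrite("pics/t2.png",cv2.resize(a[120:280,80:210],None,fx=3.7,fy=3.7,interpolation=2))
E
```

```text
(no output)
```

View pics/s1.png

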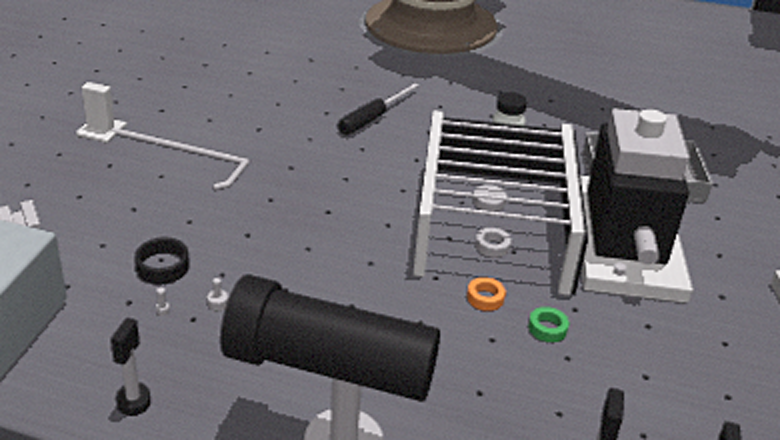

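View pics/t1.png

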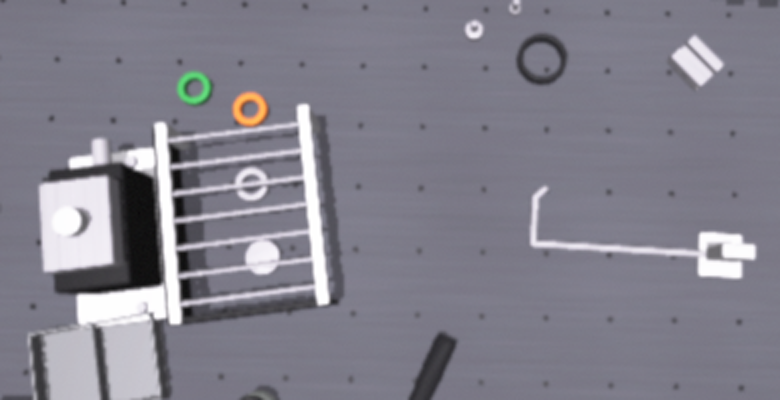

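View pics/t2.png

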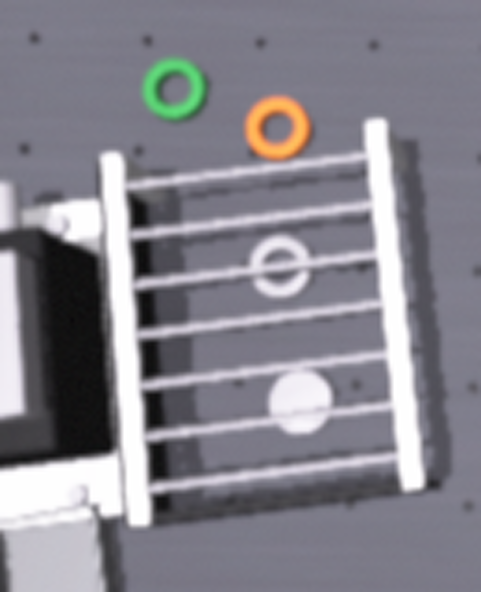

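The ring meant is the steel one under the bars (top view, pixel ~155,191). The look-alikes are orange (155,154) and green (127,144), both outside the guard. The solid disc is at (160,228), and the hooked rod is at right with its grip at about (392,224). Next I measure the poses.

```bash
python3 - <<'E'
from h import *
F=dict(np.load("top0.npz")); 
V,U=np.mgrid[:384,:512]; P=world(F,U,V,F["depth"]); ok=F["depth"]>0
m=ok&(abs(P[...,2]-.086)<.006)&(U>90)&(U<205)&(V>140)&(V<270)
q=P[m][:,:2]; (c,s,a)=cv2.minAreaRect((q*1000).astype(np.float32)); print("guard rect",c,s,a,m.sum(), np.median(P[m][:,2]))
bx=cv2.boxPoints((c,s,a)); print(bx.round(1))
# ring/disc by blob on brightness + depth z 0.014
g=F["img"].max(2)
for n,(u0,v0) in dict(ring=(155,191),disc=(160,228)).items():
    w=ok&(abs(U-u0)<14)&(abs(V-v0)<14)&(P[...,2]>.008)&(P[...,2]<.022)
    q=P[w][:,:2]*1000; (cc,r)=cv2.minEnclosingCircle(q.astype(np.float32)); print(n,cc,r,q.mean(0),w.sum())
# rod
w=ok&(U>285)&(U<415)&(V>185)&(V<250)
for lo,hi,nm in [(.055,.09,"grip"),(.003,.012,"low")]:
    k=w&(P[...,2]>lo)&(P[...,2]<hi); q=P[k]*1000; print(nm,k.sum(),q.min(0).round(1),q.max(0).round(1),q.mean(0).round(1),cv2.minAreaRect(q[:,:2].astype(np.float32)))
cr=cv2.resize(F["img"][185:250,285:420],None,fx=5.8,fy=5.8,interpolation=2); cv2.imwrite("pics/rod.png",cr)
from scipy.spatial.transform import Rotation as R
s=telemetry.state(); print(R.from_euler("xyz",s["orientation"],degrees=True).as_matrix().round(2))
E
```

```text
guard rect (529.0018310546875, 208.45388793945312) (219.2418975830078, 207.0982208251953) 8.402142524719238 2118 0.0839918617912562
[[405.4 294.9]
 [435.7  90. ]
 [652.6 122. ]
 [622.3 326.9]]
ring (573.3333129882812, 197.38438415527344) 20.052385330200195 [573.36810266 197.06648666] 136
disc (488.08941650390625, 179.31117248535156) 19.94739532470703 [489.12553262 179.12616191] 203
grip 136 [ 494.5 -371.1   56.3] [ 510.4 -336.9   72.9] [ 502.3 -353.    68.5] ((502.4446105957031, -353.9690856933594), (15.935964584350586, 34.20669937133789), 0.01680273376405239)
low 896 [ 448.2 -413.7    3. ] [ 602.5 -112.    12. ] [ 513.2 -273.5    6. ] ((524.9044189453125, -262.8387451171875), (149.32513427734375, 302.26177978515625), 1.2376612424850464)
[[-0.   -0.94  0.33]
 [-0.    0.33  0.94]
 [-1.   -0.   -0.  ]]
```

View pics/rod.png

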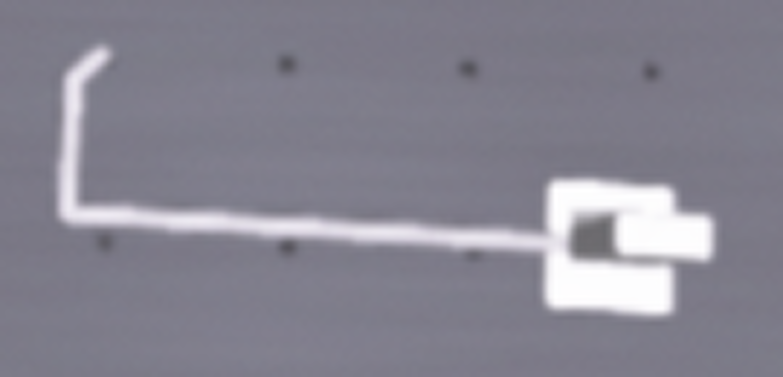

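```bash
python3 - <<'E'
from h import *
F=dict(np.load("top0.npz")); 
px=lambda a,b:(285+(a+.5)/5.8-.5,185+(b+.5)/5.8-.5)
A=onplane(F,*px(110,216),.009);B=onplane(F,*px(540,242),.009);C=onplane(F,*px(70,216),.009);D=onplane(F,*px(75,78),.009);T=onplane(F,*px(107,50),.009)
d=A-B; print("yaw",np.degrees(np.arctan2(-d[0],d[1])),C,D,T)
d=D-C; print("hook yaw",np.degrees(np.arctan2(d[1],d[0])))
f=[onplane(F,*px(*p),.006) for p in [(549,180),(674,187),(673,314),(546,308)]]; print("foot",np.array(f).round(3),np.mean(f,0))
f=[onplane(F,*px(*p),.070) for p in [(616,211),(713,215),(712,262),(613,257)]]; print("top",np.array(f).round(3),np.mean(f,0))
E
```

```text
yaw -2.2190823261029573 [ 0.51054362 -0.13729936  0.009     ] [ 0.56692703 -0.13907738  0.009     ] [ 0.57877235 -0.15210752  0.009     ]
hook yaw -1.8061961386884997
foot [[ 0.53  -0.332  0.006]
 [ 0.528 -0.383  0.006]
 [ 0.477 -0.381  0.006]
 [ 0.478 -0.33   0.006]] [ 0.50300661 -0.35657152  0.006     ]
top [[ 0.512 -0.338  0.07 ]
 [ 0.511 -0.374  0.07 ]
 [ 0.493 -0.373  0.07 ]
 [ 0.494 -0.336  0.07 ]] [ 0.50254842 -0.35528186  0.07      ]
```

```bash
python3 -m inch '[[1.74,-4.48,0,0,0,-3.85,1],[1.74,-4.48,0,0,0,-3.85,1],[1.74,-4.48,0,0,0,-3.85,1],[1.74,-4.48,0,0,0,-3.85,1],[1.74,-4.48,0,0,0,-3.85,1],[1.74,-4.48,0,0,0,-3.85,1],[1.74,-4.48,0,0,0,-3.85,1],[1.74,-4.48,0,0,0,-3.85,1],[1.74,-4.48,0,0,0,-3.85,1],[1.74,-4.48,0,0,0,-3.85,1],[1.74,-4.48,0,0,0,-3.85,1],[1.74,-4.48,0,0,0,-3.85,1],[1.74,-4.48,0,0,0,-3.85,1],[1.74,-4.48,0,0,0,-3.85,1],[1.74,-4.48,0,0,0,-3.85,1],[1.74,-4.48,0,0,0,-3.85,1],[1.74,-4.48,0,0,0,-3.85,1],[1.74,-4.48,0,0,0,-3.85,1],[1.74,-4.48,0,0,0,-3.85,1],[0,0,0,0,0,0,1]]'
python3 - <<'E'
from h import *
from scipy.spatial.transform import Rotation as R
s=telemetry.state(); print(s["tool_pos"],s["joint_pos"].round(1),R.from_euler("xyz",s["orientation"],degrees=True).as_matrix().round(3))
F=grab_frame("wrist"); cv2.imwrite("pics/w1.png",F["img"])
E
```

```text
time_s: 2.5
tool_pos: [0.5037, -0.3599, 0.2282]
orientation: [170.9, 89.9, 168.3]
wrist_force: [0.0, 0.0, -0.9]
gripper_width: 0.0856
[ 0.50371074 -0.35987714  0.22822181] [-35.5  17.8  10.6  82.9  -0.1  57. ] [[-0.002  0.045  0.999]
 [ 0.     0.999 -0.045]
 [-1.     0.    -0.002]]
```

View pics/w1.png

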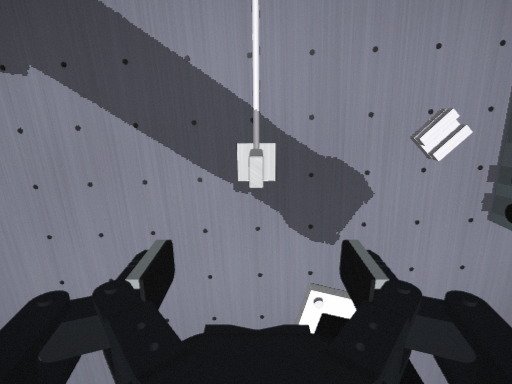

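The wrist view shows the grip at (256,165), centred between the fingers, with the shank parallel to the finger plane. I'll go down and grip.

```bash
python3 -m inch '[[0,0.35,-4,0,0,0.3,1],[0,0,-4,0,0,0,1],[0,0,-4,0,0,0,1],[0,0,-4,0,0,0,1],[0,0,-2,0,0,0,1],[0,0,-1.6,0,0,0,1],[0,0,0,0,0,0,0.5],[0,0,0,0,0,0,0],[0,0,0,0,0,0,0],[0,0,0,0,0,0,0],[0,0,0,0,0,0,0],[0,0,0,0,0,0,0]]'
```

```text
time_s: 3.75
tool_pos: [0.5032, -0.352, 0.0365]
orientation: [-28.7, 89.9, -30.6]
wrist_force: [-0.2, 1.1, 5.5]
gripper_width: 0.0153
```

```bash
python3 -m inch '[[0,0,1,0,0,0,0],[0,0,2,0,0,0,0],[0,0,1,0,0,0,0],[0,0,0,0,0,0,0],[0,0,0,0,0,0,0]]'
cat > rod.py <<'E'
from h import *
import sys
from scipy.spatial.transform import Rotation as R
s=telemetry.state(); M=R.from_euler("xyz",s["orientation"],degrees=True).as_matrix()
print("t",s["time_s"],"tcp",s["tool_pos"].round(4),"jawyaw",np.degrees(np.arctan2(M[1,2],M[0,2])).round(2),"f",s["wrist_force"].round(1))
n=sys.argv[1]
for c in ["top","scene"]:
    F=grab_frame(c); np.savez(f"{c}_{n}.npz",**F); cv2.imwrite(f"pics/{c}_{n}.png",F["img"])
    for r in nets.silhouettes(c,"rod_grip")[:2]:
        print(c,r["score"],r["rect"])
E
python3 rod.py a; python3 - <<'E'
from h import *
a=cv2.imread("pics/top_a.png");b=cv2.imread("pics/scene_a.png")
cv2.imwrite("pics/a.png",np.vstack([cv2.resize(a[180:260,280:420],(780,446)),]))
cv2.imwrite("pics/b.png",cv2.resize(b[110:230,100:260],(800,600)))
E
```

```text
time_s: 4.25
tool_pos: [0.5026, -0.3517, 0.0751]
orientation: [-177.8, 90.0, -179.8]
wrist_force: [0.0, -0.2, -1.9]
gripper_width: 0.0155
t 4.25 tcp [ 0.5026 -0.3517  0.0751] jawyaw -1.98 f [ 0.  -0.2 -1.9]
top 0.88 [295.2, 194.2, 112.1, 44.0]
scene 0.57 [147.9, 142.1, 85.6, 51.9]
```

View pics/a.png

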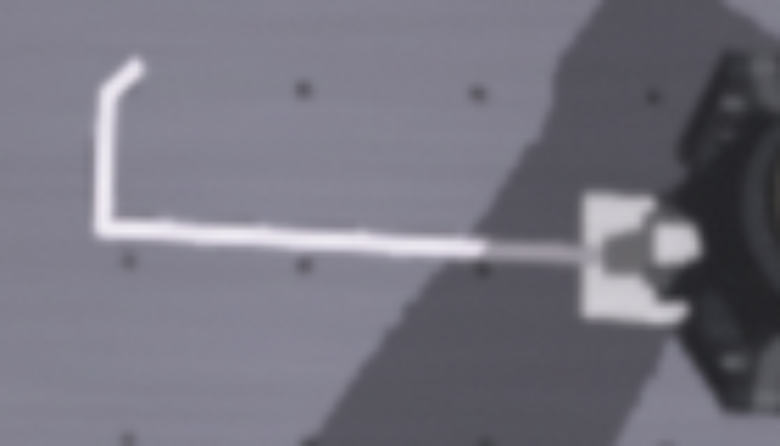

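View pics/b.png

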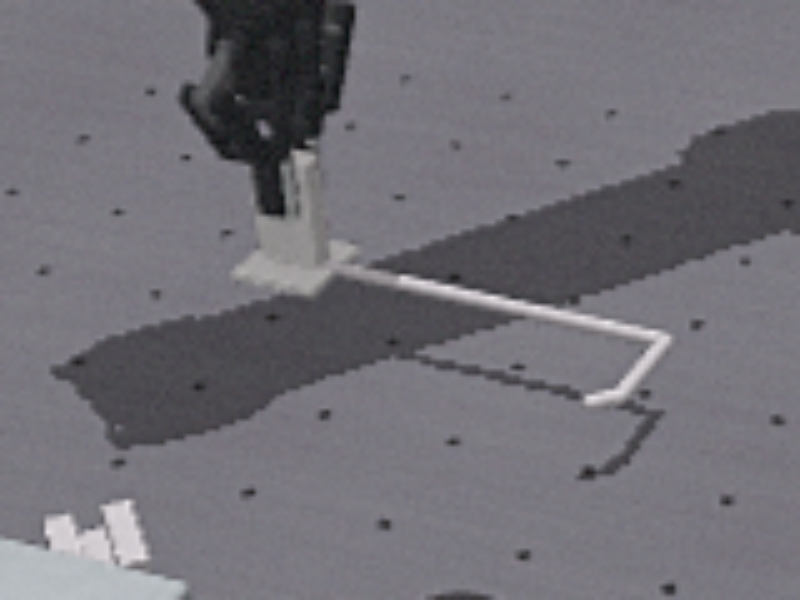

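Rod lifted and level by eye: the hook corner is at top pixel ~(299,221). I'll check the hook height by depth and compute the rod's position relative to the TCP.

```bash
python3 - <<'E'
from h import *
F=dict(np.load("top_a.npz")); V,U=np.mgrid[:384,:512]; P=world(F,U,V,F["depth"])
m=(F["depth"]>0)&(P[...,2]>.025)&(P[...,2]<.062)&(P[...,1]<-.1)&(P[...,1]>-.30)&(P[...,0]>.45)&(P[...,0]<.62)
q=P[m]; sh=q[q[:,0]<.52]
for a in np.arange(-.30,-.11,.03):
    k=sh[(sh[:,1]>=a)&(sh[:,1]<a+.03)]
    if len(k): print(a.round(2),len(k),np.median(k,0).round(4),k[:,2].max().round(4))
k=sh[sh[:,1]<-.15];p=np.polyfit(k[:,1],k[:,0],1);print("yaw",-np.degrees(np.arctan(p[0])))
hk=q[q[:,0]>.53]; print("hook",np.median(hk,0),hk.max(0), "ymax",q[:,1].max())
yaw=np.radians(8.4);ex=np.array([np.cos(yaw),np.sin(yaw)]);ey=np.array([-ex[1],ex[0]]);o=np.array([.5441,.106])
r=np.array([.5734,.1972])-o; print("ring g",r@ex,r@ey)
for gx,gy in [(.012,-.30),(.012,-.10),(.012,-.275)]: print(gx,gy,o+gx*ex+gy*ey)
E
```

```text
-0.3 48 [ 0.5047 -0.2856  0.046 ] 0.0493
-0.27 48 [ 0.5053 -0.2536  0.0459] 0.0509
-0.24 46 [ 0.5068 -0.2244  0.0457] 0.0503
-0.21 45 [ 0.508  -0.1974  0.0457] 0.0496
-0.18 47 [ 0.5095 -0.1658  0.0453] 0.0493
-0.15 38 [ 0.5117 -0.1384  0.0456] 0.05
yaw -2.050665050820036
hook [ 0.55732952 -0.13842614  0.04524038] [ 0.5786499  -0.13379871  0.04865395] ymax -0.1317998452198653
ring g 0.04230845156070749 0.08594140402934587
0.012 -0.3 [ 0.59979618 -0.1890287 ]
0.012 -0.1 [0.57057957 0.00882576]
0.012 -0.275 [ 0.5961441 -0.1642969]
```

```bash
python3 -m inch '[[0.6,1.2,0,0,0,1.3,0],[1.2,2.4,0,0,0,1.3,0],[1.2,2.4,0,0,0,1.3,0],[1.2,2.4,0,0,0,1.3,0],[1.2,2.4,0,0,0,1.3,0],[1.2,2.4,0,0,0,1.3,0],[1.2,2.4,0,0,0,1.3,0],[1.2,2.4,0,0,0,1.35,0],[0.4,0.64,0,0,0,0,0],[0,0,0,0,0,0,0],[0,0,0,0,0,0,0]]'
python3 rod.py b; cat > meas.py <<'E'
from h import *
import sys
F=dict(np.load(f"top_{sys.argv[1]}.npz")); z=float(sys.argv[2]); V,U=np.mgrid[:384,:512]; P=world(F,U,V,F["depth"])
yaw=np.radians(8.4);ex=np.array([np.cos(yaw),np.sin(yaw)]);ey=np.array([-ex[1],ex[0]]);o=np.array([.5441,.106])
G=np.stack([(P[...,:2]-o)@ex,(P[...,:2]-o)@ey,P[...,2]],-1)
m=(F["depth"]>0)&(abs(G[...,2]-z)<.008)&(G[...,0]>-.03)&(G[...,0]<.1)&(G[...,1]>-.22)&(G[...,1]<.16)
q=G[m]; sh=q[(q[:,0]<.04)&(q[:,1]<q[:,1].max()-.03)&(q[:,1]>q[:,1].max()-.15)]
p=np.polyfit(sh[:,1],sh[:,0],1); print("shank dx/dy deg",np.degrees(np.arctan(p[0])).round(2),"gx at far",np.polyval(p,q[:,1].max()).round(4),"ymax",q[:,1].max().round(4),"z",np.median(q[:,2]).round(4),"xmax",q[:,0].max().round(4))
E
python3 meas.py b .045; python3 -c "
import cv2;a=cv2.imread('pics/top_b.png');cv2.imwrite('pics/b2.png',cv2.resize(a[130:290,80:360],(800,457)))"
```

```text
time_s: 5.55
tool_pos: [0.5963, -0.1654, 0.075]
orientation: [-168.8, 90.0, -160.3]
wrist_force: [-0.1, 0.4, -1.8]
gripper_width: 0.0151
t 5.55 tcp [ 0.5963 -0.1654  0.075 ] jawyaw 8.48 f [-0.1  0.4 -1.8]
top 0.84 [213.9, 167.9, 93.7, 28.4]
scene 0.83 [192.1, 169.7, 103.3, 54.9]
shank dx/dy deg 8.23 gx at far 0.0288 ymax 0.0048 z 0.0455 xmax 0.0987
```

View pics/b2.png

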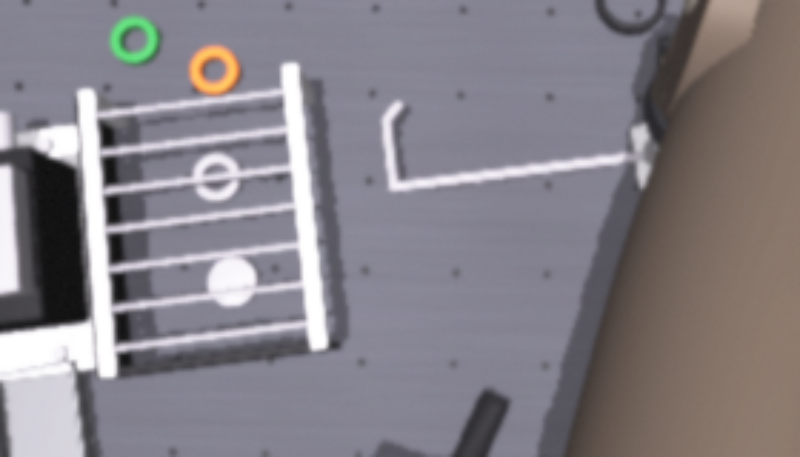

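```bash
sed -i 's/G\[...,1\]<.16/G[...,1]<float(sys.argv[3])/' meas.py; python3 meas.py b .045 -.02
python3 -m inch '[[-0.15,1,0,0,0,0,0],[-0.27,1.82,0,0,0,0,0],[-0.27,1.82,0,0,0,0,0],[-0.27,1.82,0,0,0,0,0],[-0.27,1.82,0,0,0,0,0],[-0.27,1.82,0,0,0,0,0],[-0.27,1.82,0,0,0,0,0],[-0.27,1.82,0,0,0,0,0],[-0.27,1.82,0,0,0,0,0],[-0.27,1.82,0,0,0,0,0],[-0.12,0.82,0,0,0,0,0],[0,0,0,0,0,0,0],[0,0,0,0,0,0,0]]'
python3 rod.py c;  python3 -c "
import cv2;a=cv2.imread('pics/top_c.png');cv2.imwrite('pics/c2.png',cv2.resize(a[120:280,80:250],(640,602)));b=cv2.imread('pics/scene_c.png');cv2.imwrite('pics/c3.png',cv2.resize(b[130:300,230:460],(790,584)))"
```

```text
shank dx/dy deg -0.06 gx at far 0.0111 ymax -0.0563 z 0.0455 xmax 0.0791
time_s: 7.05
tool_pos: [0.5696, 0.0169, 0.0754]
orientation: [-73.2, 90.0, -64.7]
wrist_force: [1.2, -0.5, -2.1]
gripper_width: 0.0153
t 7.05 tcp [0.5696 0.0169 0.0754] jawyaw 8.51 f [ 1.2 -0.5 -2.1]
top 0.46 [134.7, 175.9, 26.8, 30.4]
scene 0.65 [269.2, 183.4, 109.2, 45.2]
```

View pics/c2.png

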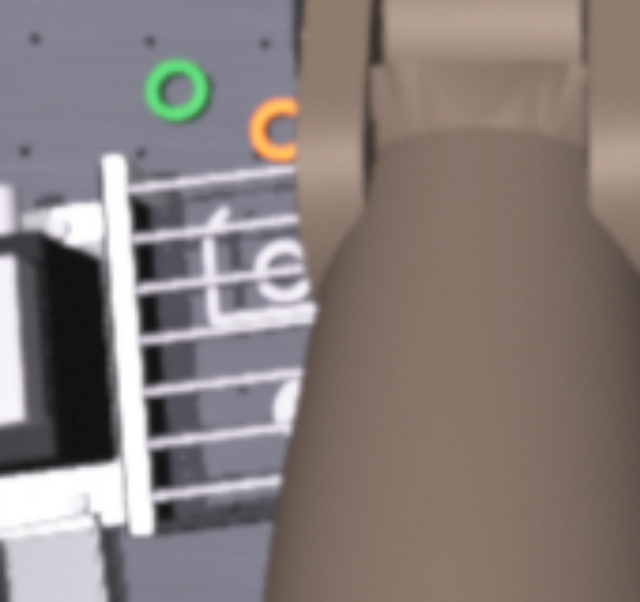

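View pics/c3.png

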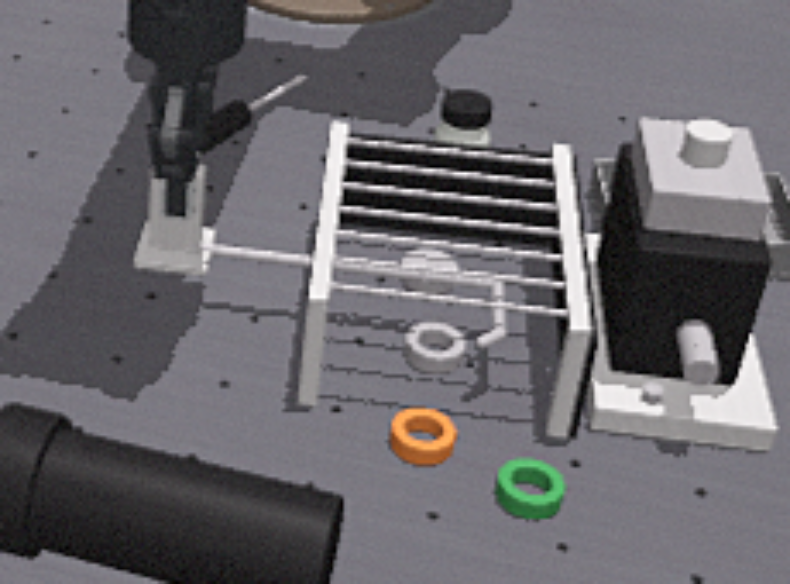

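The hook is over the bench just behind the ring: in the top crop it is at x≈212 with the ring at (280,272), and the shank sits between ring and disc. Lower it.

```bash
python3 -m inch '[[0,0,-1,0,0,0,0],[0,0,-1.3,0,0,0,0],[0,0,-1,0,0,0,0],[0,0,-0.5,0,0,0,0],[0,0,0,0,0,0,0],[0,0,0,0,0,0,0]]'
python3 rod.py d;  python3 -c "
import cv2;a=cv2.imread('pics/top_d.png');cv2.imwrite('pics/d2.png',cv2.resize(a[120:280,80:250],(640,602)));b=cv2.imread('pics/scene_d.png');cv2.imwrite('pics/d3.png',cv2.resize(b[130:300,230:460],(790,584)))"
```

```text
time_s: 7.85
tool_pos: [0.5694, 0.0167, 0.0368]
orientation: [170.4, 90.0, 178.8]
wrist_force: [-0.0, -0.1, -2.3]
gripper_width: 0.0154
t 7.85 tcp [0.5694 0.0167 0.0368] jawyaw 8.47 f [-0.  -0.1 -2.3]
top 0.47 [138.1, 186.3, 2.9, 19.8]
scene 0.58 [268.2, 205.1, 106.2, 40.4]
```

View pics/d3.png

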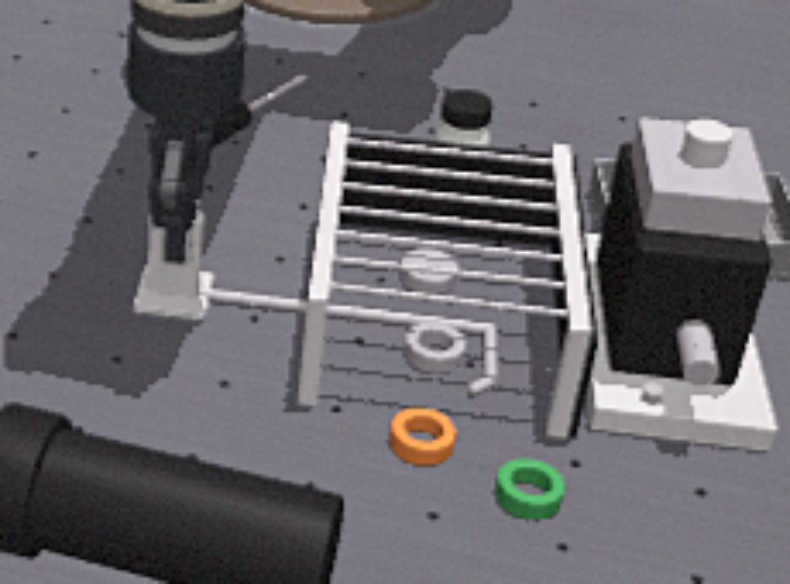

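The hook is down and the ring sits between hook, shank and mouth. Draw it out, straight along the guard's -y.

```bash
python3 -m inch '[[0.07,-0.45,0,0,0,0,0],[0.13,-0.9,0,0,0,0,0],[0.13,-0.9,0,0,0,0,0],[0.13,-0.9,0,0,0,0,0],[0.13,-0.9,0,0,0,0,0],[0.13,-0.9,0,0,0,0,0],[0.13,-0.9,0,0,0,0,0],[0.13,-0.9,0,0,0,0,0],[0.14,-0.9,0,0,0,0,0],[0.14,-0.9,0,0,0,0,0],[0.14,-0.9,0,0,0,0,0],[0.14,-0.9,0,0,0,0,0],[0,0,0,0,0,0,0]]'
python3 rod.py e;  python3 -c "
import cv2;b=cv2.imread('pics/scene_e.png');cv2.imwrite('pics/e3.png',cv2.resize(b[130:300,230:460],(790,584)))"
```

```text
time_s: 9.35
tool_pos: [0.5853, -0.0881, 0.0373]
orientation: [-72.4, 90.0, -64.0]
wrist_force: [-0.8, -0.2, -2.4]
gripper_width: 0.0152
t 9.35 tcp [ 0.5853 -0.0881  0.0373] jawyaw 8.4 f [-0.8 -0.2 -2.4]
top 0.65 [189.6, 194.8, 56.9, 7.3]
scene 0.65 [228.0, 186.8, 102.3, 49.5]
```

View pics/e3.png

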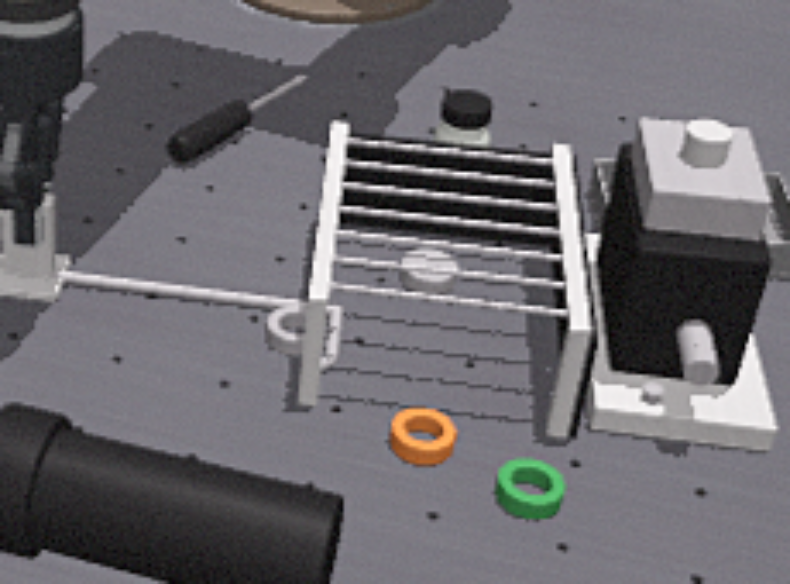

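The ring is coming out in the hook and is now at the mouth. Continue.

```bash
python3 -m inch '[[0.07,-0.5,0,0,0,0,0],[0.13,-0.9,0,0,0,0,0],[0.14,-0.9,0,0,0,0,0],[0.13,-0.9,0,0,0,0,0],[0.14,-0.9,0,0,0,0,0],[0.13,-0.9,0,0,0,0,0],[0.14,-0.9,0,0,0,0,0],[0.1,-0.7,0,0,0,0,0],[0.07,-0.5,0,0,0,0,0],[0.03,-0.2,0,0,0,0,0],[0,0,0,0,0,0,0],[0,0,0,0,0,0,0]]'
python3 rod.py f;  python3 -c "
import cv2;b=cv2.imread('pics/scene_f.png');cv2.imwrite('pics/f3.png',cv2.resize(b[130:300,170:400],(790,584)));b=cv2.imread('pics/top_f.png');cv2.imwrite('pics/f2.png',cv2.resize(b[130:290,80:360],(800,457)))"
```

```text
time_s: 10.75
tool_pos: [0.5958, -0.1597, 0.0373]
orientation: [-130.5, 90.0, -122.0]
wrist_force: [0.9, -0.6, -1.3]
gripper_width: 0.0155
t 10.75 tcp [ 0.5958 -0.1597  0.0373] jawyaw 8.48 f [ 0.9 -0.6 -1.3]
top 0.97 [210.1, 172.4, 90.1, 26.5]
scene 0.83 [197.9, 186.5, 103.2, 47.0]
scene 0.34 [315.6, 164.7, 137.9, 98.4]
```

View pics/f3.png

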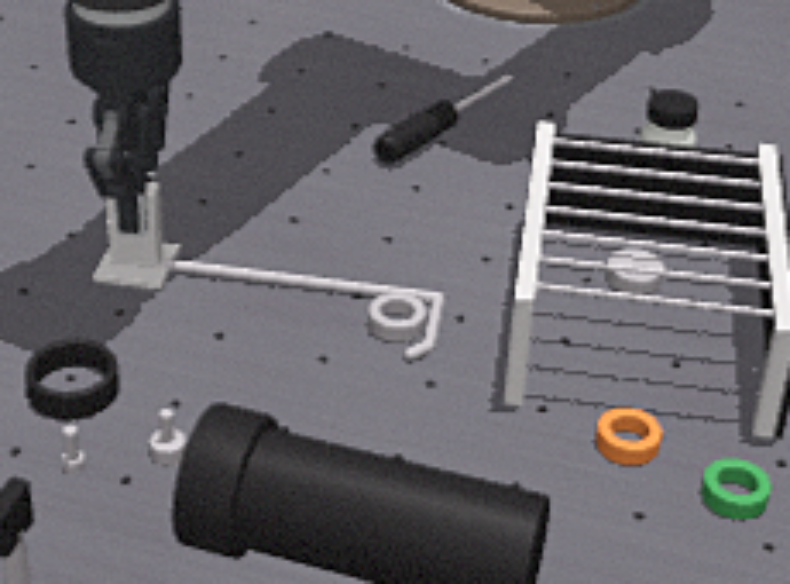

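View pics/f2.png

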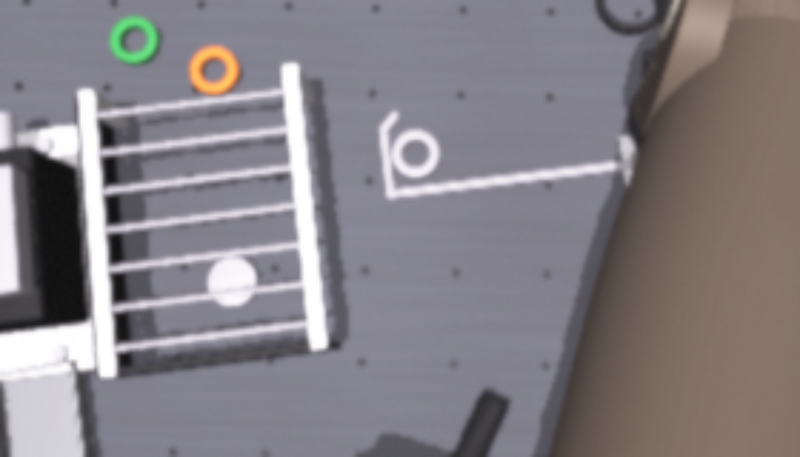

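```bash
python3 -m inch '[[0,0,-0.1,0,0,0,0],[0,0,0,0,0,0,0],[0,0,0,0,0,0,0.3],[0,0,0,0,0,0,0.6],[0,0,0,0,0,0,0.8],[0,0,0,0,0,0,0.8],[0,0,0,0,0,0,0.8],[0,0,0,0,0,0,0.8],[0,0,1,0,0,0,0.8],[0,0,3,0,0,0,0.8],[0,0,4,0,0,0,0.8],[0,0,4,0,0,0,0.8],[0,0,4,0,0,0,0.8],[-1,-3,2,0,0,0,0.8],[-1,-3,2,0,0,0,0.8],[-1,-3,1,0,0,0,0.8],[-1,-3,0,0,0,0,0.8],[0,0,0,0,0,0,0.8],[0,0,0,0,0,0,0.8]]'
python3 rod.py g; python3 - <<'E'
from h import *
F=dict(np.load("top_g.npz")); V,U=np.mgrid[:384,:512]; P=world(F,U,V,F["depth"])
yaw=np.radians(8.4);ex=np.array([np.cos(yaw),np.sin(yaw)]);ey=np.array([-ex[1],ex[0]]);o=np.array([.5441,.106])
for r in nets.silhouettes("top","ring_center")+nets.silhouettes("top","disc"):
    v,u=np.nonzero(r["mask"]); p=np.median(P[v,u],0); print(round(r["score"],2),p.round(4),"g",((p[:2]-o)@ex).round(3),((p[:2]-o)@ey).round(3))
k=(F["depth"]>0)&(P[...,1]<-.10)&(P[...,1]>-.24)&(P[...,0]>.55)&(P[...,0]<.64)&(P[...,2]<.09)
t=k&(P[...,2]>.06); q=P[t]; print("griptop",t.sum(),q.mean(0),q[:,2].max())
i=cv2.imread('pics/scene_g.png');cv2.imwrite('pics/g3.png',cv2.resize(i[110:300,150:400],(790,600)));b=cv2.imread('pics/top_g.png');cv2.imwrite('pics/g2.png',cv2.resize(b[130:290,80:360],(800,457)))
E
```

```text
time_s: 12.85
tool_pos: [0.5555, -0.2803, 0.2468]
orientation: [9.0, 90.0, 17.4]
wrist_force: [0.0, -0.2, -0.3]
gripper_width: 0.0681
t 12.85 tcp [ 0.5555 -0.2803  0.2468] jawyaw 8.38 f [ 0.  -0.2 -0.3]
top 0.65 [213.4, 172.1, 107.6, 24.1]
scene 0.85 [196.4, 182.6, 105.6, 53.1]
0.61 [0.6887 0.2733 0.012 ] g 0.167 0.144
0.58 [0.6636 0.2032 0.0123] g 0.132 0.079
0.45 [0.5973 0.0362 0.0116] g 0.042 -0.077
0.5 [0.4891 0.1783 0.0131] g -0.044 0.08
griptop 124 [ 0.59540637 -0.16259403  0.06895297] 0.07345184387766278
```

View pics/g3.png

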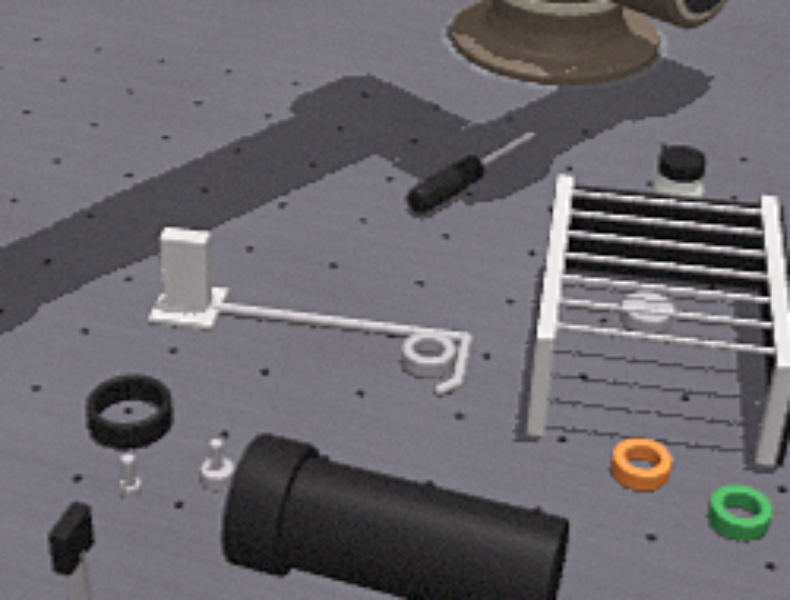

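View pics/g2.png

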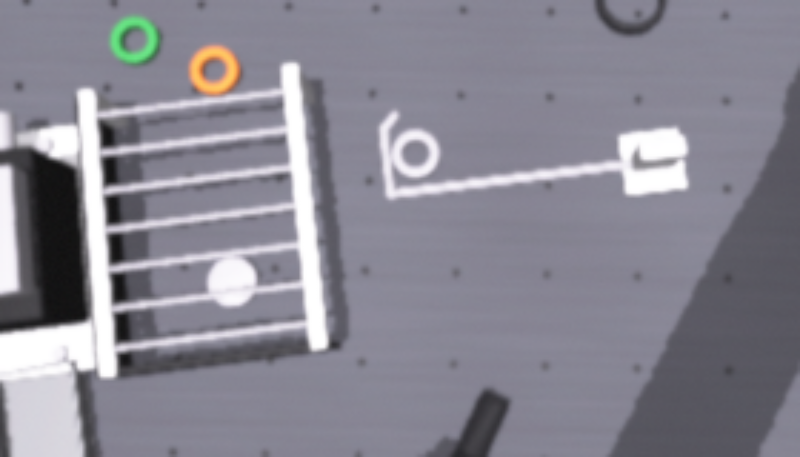

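Ring centre is 77 mm in front of the mouth and lying flat, and the disc is unmoved. The rod stands with its grip about 273 mm out, and the arm is clear. Handing in.

```bash
python3 -c "
from cell import job; print(job.finish_job())"
```

```text
the job is handed in; nothing more can be done
None
```

The job is done and handed in at about 13 s. I gripped the hooked rod and carried it raised under the roof, over the ring. I then lowered the hook behind the ring, drew the ring straight out along the guard's axis, set the rod down and backed the arm off.

My last checks from the top-camera measurements and both pictures:

| Item | Result | Required |
|---|---|---|
| Ring centre in front of the mouth | about 77 mm, lying flat (guard x about +42 mm) | 50–110 mm |
| Solid disc | within about 1 mm of its start | within 20 mm |
| Rod grip out from the mouth | about 273 mm, standing on its foot, top about 70 mm high | over 225 mm |
| Hook | outside the mouth | clear of the mouth |
| Arm | lifted away, wrist force about 0 N, touching nothing | touching nothing |

The fingers stayed on the grip, about 200 mm from the ring, and the highest wrist force I saw was about 6 N.

None of the final checks failed or disagreed. One measurement along the way, the shank angle before entering the guard, came out wrong because the guard was in the window. I re-measured it with the guard excluded and it was aligned to 0.1°. The networks also reported the orange and green look-alikes as the ring; I told them apart by colour and position and left them alone.

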